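# Fit the rotor to the specimen mill drive

### The arm

A 6-joint arm with a two-finger parallel gripper is mounted at the origin on the work surface; the furniture and walls round the work are solid. World frame = base frame: x ahead of the robot, y to its left, z up, the work surface at z = 0. Lengths are in mm, angles in rad, forces in N, time in s.
With the tool pointing down it reaches from about 275 to 1000 mm from the base axis. Payload 8.4 kg.
Tool frame: the origin (TCP) lies at the very end of the fingers, on their centre line; the grasp point (between the pads) lies 19 mm behind it; z points along the fingers, y is the line along which they close (so a half turn about z gives the same grasp; the last joint's range is limited). The gripper opens to 85 mm and grips with 20 to 120 N. Pads are 22 mm wide; open, the fingers measure 114 mm over their backs; the gripper's body (76 mm by 85 mm) begins 54 mm behind the grasp point. The pads swing forward as they close: fully open they stand 13 mm farther back than shut.
Start: joints at [-1.247, 0.353, 1.633, -0, 1.155, -0.002], TCP at [200.04, -592.125, 231.281] pointing down, gripper open.
Joint ranges: [-2.63, 2.63], [-0.92, 2.1], [0.06, 2.66], [-1.3, 4.44], [0, 2.69], [-3.02, 3.02]. Speed limits (rad/s): [2.22, 2.22, 2.79, 3.14, 3.14, 3.14].

### API

Orientations are given as [roll, pitch, yaw] about the fixed x, y, z axes, in that order (R = Rz(yaw) Ry(pitch) Rx(roll)).
In Python, from rig import sensors, grab_frame, camera_params, order gives the robot as it stands. The module is installed in compiled form; this text tells all that it offers.
- The arm moves only by the tool move_arm, never from a script. Its argument "motion" is a list of rows, each a list of 7 numbers: the turn, a rotation vector about the tool's x, y, z in fractions of the full range, 1 being pi rad, then the shift along the tool's x, y, z in normalised numbers (1 is 0.6 m), then the finger opening in m, from 0 to 0.0854. A call has 1 to 8 rows; each row is the pose to reach, as a shift and turn from the pose commanded when the call began, along the tool's axes at that moment; what a row does not reach only later rows make up. A row lasts 1/8 s, in which the tool goes at most 62.5 mm and 10.7 degrees, less where a joint would pass 70% of its speed; a pose out of reach is approached as far as the arm can. A call with a gripper value outside its range is refused whole. The fingers move at their own pace and stop on an object; "grip_force" is the grip in N (left out, the last holds). Time passes only in rows, so rows that repeat a pose let the fingers close. It gives the time, the measured TCP pose, the force, the opening and the grip force at its end, in the units of the state.
- sensors.sense(): the state, without advancing time (a new reading comes with each control period).
- grab_frame(name): name is "scene" or "top"; returns (picture, depth): 384x512x3 uint8, red, green, blue; 384x512 float32, mm along the optical axis (not along the pixel's ray), 0 where there is no reading.
- camera_params(name): a dict with "camera_matrix" (3x3 intrinsics, pixels), "k1" (the pictures are not rectified: a ray, as slopes to the right and down, at radius r is drawn at 1 + k1 r^2 times it, then the intrinsics apply), "world_from_camera" (4x4, takes a point from camera to world coordinates). Camera axes: x right, y down, z forward; pixel columns grow to the right and rows downward; lengths in mm; the calibration is good to about 2 mm. A picture is of the moment at which its call begins. camera_params takes no time and is no camera call.
- order.sign_off(): hands the job in; it is judged then, once.
The state is a dict: "clock": time; "qpos": joint angles; "qvel": joint speeds; "joint_efforts": joint torques, N m; "eef_pos": TCP position; "tcp_rot": TCP orientation; "contact_force": force on the tool from outside, world axes, zero at the start; "wrist_torque": the same for the moment, N m; "opening": opening from 0.0 (shut) to 1.0 (fully open); "grasp_force": force on a finger pad.
Only numpy, scipy, OpenCV 4.12 (cv2) and the standard library are available. Lean on these libraries where they do the work, as an engineer would, in place of code of your own. Each camera call takes 0.05 s, during which the arm holds its last target. There are 200 camera calls.

### The job

Take the yellow dust cover off the mill drive by its handle and hang it by that handle over both prongs of the hook stand. Then lift the rotor out of its wooden block, turn it until its four splines mesh with the drive's socket, slide it fully home against the spring so that its collar sits on the drive, and finish still gripping it and pressing it down: do not let go at the end, because the screw that locks it is tightened afterwards. Leave the two jars and the glass dish where they stand.

Things in the scene. Friction and masses are not known exactly. Their poses are not given: they have to be found in the camera images.
- drive_unit: Mill drive, fixed to the bench: green housing 130x130 mm, 56 mm high, with an aluminium turret (72 mm across, top 95 mm above the bench) upright at its centre. Origin on the bench under the turret's axis; z up. The turret's rim is 10 mm wide; within it lies the drive socket.
- socket_mouth (a point): Centre of the drive socket's mouth, level with the turret's top (95 mm above the bench). The socket has a cross-shaped slot: two slots 9.5 mm wide crossing at the centre along this point's own x and y axes, 30 mm deep; z up. It turns about z only stiffly (0.15 N m); its starting angle varies, and any of the four quarter turns of the rotor fits.
- plunger (a joint): Brass spring pin at the bottom of the socket, 8 mm across: 0 = up (its top 17 mm below the mouth), grows downward in m, stop at 0.012. It pushes up with about 5.5 N at 0 plus 0.5 N per mm; a fully seated rotor holds it near 0.009 (10 N). It lifts a rotor that is let go.
- dust_cover: Yellow plastic cap, loose on the turret, 0.1 kg: 82 mm across, skirt reaching 12 mm below the turret's top with 2 mm play, and a fixed upright wire handle (rod 6 mm thick). Origin at the centre of the cap plate's underside, z up. The crossbar runs along y, 66 mm above the origin, between legs at y = +-37 mm; the cap's top is 4 mm above the origin.
- cover_grip (a point): Centre of the crossbar of the dust cover's handle: a black square sleeve 11x24x11 mm (24 along y, the crossbar). Pinch it across x from above.
- hook_stand: Steel stand fixed to the bench, foot 110x120 mm. Two bent rods 8 mm thick at y = +-22.5 mm rise at x = +45 mm and run toward -x as level prongs, centre line 150 mm above the bench, to x = -35 mm, ending in upturned tips (x = -43 mm, top 166 mm above the bench). Nothing stands between the rods above 53 mm. Origin on the bench, z up.
- prongs (a point): Middle between the two prongs at the height of their upper side (154 mm above the bench), 15 mm toward the tips from the stand's origin; axes as the stand's. The handle's crossbar hangs across both prongs here, parallel to y.
- rotor_block: Wooden block fixed to the bench, 92x92x36 mm, with a round hole 43 mm wide and 30 mm deep from above, in which the rotor's stem stands loosely. Origin at the centre of its underside.
- rotor: Steel rotor standing upright, 0.18 kg. Origin at the stem's tip, z up. From the tip: cross-shaped splined stem 26 mm long (two ribs 7 mm thick, 36 mm across, along x and y, rounded at the tip), collar 60 mm across at 26 to 32 mm, flat blades along +-x (44 mm long, at 38 to 44 mm), square blue grip 16x16 mm at 48 to 88 mm, flats square to x and y. Seated, its tip is 26 mm below the mouth.
- jar_pale: Specimen jar with pale screw lid, 43 mm across, 74 mm high, loose. Leave alone. Origin at the centre of its underside.
- jar_dark: Specimen jar with black screw lid, 44 mm across, 74 mm high, loose. Leave alone. Origin at the centre of its underside.
- dish: Glass petri dish, 62 mm across, 14 mm high, loose. Leave alone. Beside it, at the right, a fixed hand grinder 0.52 m tall fills about x 0.35 to 0.68, y -0.17 to -0.5 (m): keep the arm clear of it. Origin at the centre of its underside.
Not all that is in view belongs to the job. What is shaped like the dust_cover but orange or purple is not meant.

How it is judged (in metres and radians):
On the way, in this order (a step that is already met when the one before it is completed fails the run):
1. the dust cover hangs by its handle across both prongs, let go (contact force between dust_cover and hook_stand above 0.2 N and contact force between the fingers and dust_cover below 0.1 N and z of cover_grip in the frame of prongs between -0.003 and 0.015 m and x of cover_grip in the frame of prongs between -0.03 and 0.06 m and y of cover_grip in the frame of prongs between -0.015 and 0.015 m and linear speed of dust_cover below 0.05 m/s), for 0.3 s.
2. the rotor's splines have meshed and its stem is at least 15 mm down in the socket (z of rotor in the frame of socket_mouth below -0.015 m and horizontal distance between rotor and socket_mouth below 0.004 m), for 0.1 s.
At the end, for the whole second after the job is handed in: Rotor gripped and pressed: tip at least 23.5 mm down the socket (26 = home), within 4 mm of its axis, upright to 0.08 rad, spring pin down over 6 mm; cover hangs untouched with its crossbar on both prongs; jars and dish within 30 mm of their places (z of rotor in the frame of socket_mouth below -0.0235 m and horizontal distance between rotor and socket_mouth below 0.004 m and angle between rotor's own z axis and vertical below 0.08 rad and value of joint plunger above 0.006 m and contact force between the fingers and rotor above 1 N and contact force between dust_cover and hook_stand above 0.2 N and contact force between the arm and dust_cover below 0.1 N and z of cover_grip in the frame of prongs between -0.003 and 0.015 m and x of cover_grip in the frame of prongs between -0.03 and 0.06 m and y of cover_grip in the frame of prongs between -0.015 and 0.015 m and distance of each of jar_pale, jar_dark, dish from where it was at the start of the episode below 0.03 m); the arm keeps its last pose, push and grip.
It fails at once if a jar or the dish is pushed more than 30 mm (distance of any of jar_pale, jar_dark, dish from where it was at the start of the episode above 0.03 m).
It also fails if it takes over 54 s, if anything falls off the work surface, if the arm or the gripper's body presses on something with over 40 N, if the wrist force passes 120 N, or if a joint passes its speed limit or range.

## Working session

There is one attempt and no reset: what is moved stays moved. The work goes in short steps, Python scripts to look and compute and a tool call to move; the robot and the scene stay as the last step left them, time stands still between calls to the robot, and variables do not carry over. Pictures are saved under pics/ and viewed, at most 10 in all, crops included, and the job is handed in when it is done.

Besides the shell and the picture viewer there is one more tool, called after ">>>" in YAML: its name, and indented under it one key for each argument. move_arm: Moves the arm, as the interface text tells. Its arguments: {"type":"object","properties":{"motion":{"type":"array","items":{"type":"array","items":{"type":"number"}}},"grip_force":{"type":"number"}},"required":["motion"]}

```bash
mkdir -p pics; python3 - <<'E'
from rig import sensors, grab_frame, camera_params
import cv2,numpy as np
print(sensors.sense())
for n in("scene","top"):
    p,d=grab_frame(n); np.savez(f"{n}0.npz",p=p,d=d)
    c=camera_params(n); print(n,c)
    cv2.imwrite(f"pics/{n}0.png",cv2.resize(p[:,:,::-1],(800,600)))
E
```

```text
{'clock': 0.0, 'qpos': array([-1.24737872e+00,  3.53638557e-01,  1.63414103e+00,  3.83810361e-05,
        1.15520863e+00, -2.42944054e-03]), 'qvel': array([ 1.58258843e-04, -1.04479383e-03, -3.92772044e-04,  8.58082088e-05,
        1.95864144e-03,  8.66727913e-05]), 'joint_efforts': array([ 2.08784641e-04, -6.05257630e+01, -3.42069054e+01,  1.89215342e-05,
        9.38325509e-03, -4.09258257e-05]), 'eef_pos': array([ 199.91019921, -591.6568861 ,  230.56472632]), 'tcp_rot': array([-3.14019718e+00, -3.84826735e-05,  3.25831502e-01]), 'contact_force': array([ 0.19761154, -0.74602876,  0.6587357 ]), 'wrist_torque': array([-0.01887799,  0.01433068, -0.00287343]), 'grasp_force': 0.0, 'opening': 1.0027661625601243}
scene {'camera_matrix': array([[461.86489039,   0.        , 265.12894019],
       [  0.        , 461.86489039, 188.79473975],
       [  0.        ,   0.        ,   1.        ]]), 'k1': -0.18503573788013478, 'world_from_camera': array([[-4.39955591e-01, -6.93805374e-01,  5.70151893e-01,
        -1.43144805e+02],
       [-8.98008011e-01,  3.36687269e-01, -2.83237169e-01,
         4.31913637e+02],
       [ 4.54858646e-03, -6.36612744e-01, -7.71170231e-01,
         9.81802113e+02],
       [ 0.00000000e+00,  0.00000000e+00,  0.00000000e+00,
         1.00000000e+00]])}
top {'camera_matrix': array([[359.00225153,   0.        , 258.60339787],
       [  0.        , 359.00225153, 193.67851002],
       [  0.        ,   0.        ,   1.        ]]), 'k1': -0.056301240737975926, 'world_from_camera': array([[-1.46565766e-02, -9.85375704e-01,  1.69764266e-01,
         3.46752111e+02],
       [-9.99887369e-01,  1.38952116e-02, -5.67211151e-03,
         1.41229699e+02],
       [ 3.23025047e-03, -1.69828279e-01, -9.85468377e-01,
         1.20723408e+03],
       [ 0.00000000e+00,  0.00000000e+00,  0.00000000e+00,
         1.00000000e+00]])}
```

View pics/scene0.png

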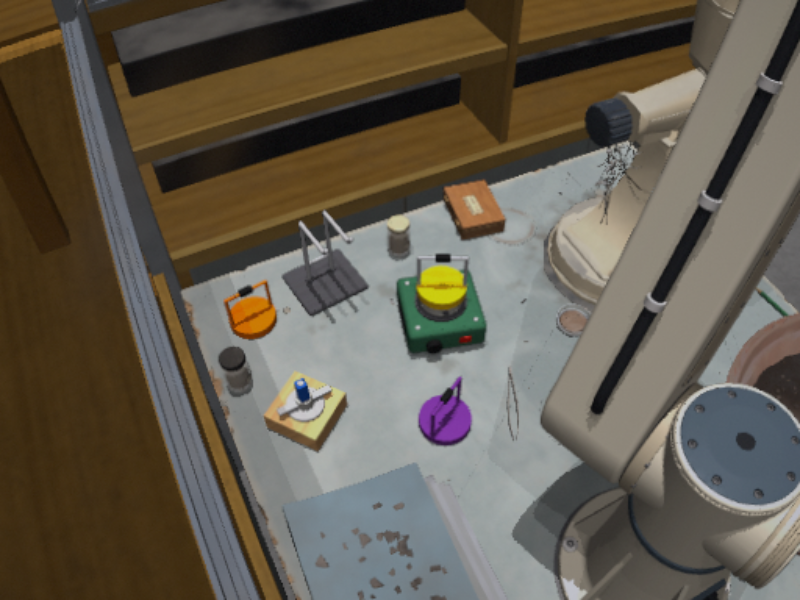

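View pics/top0.png

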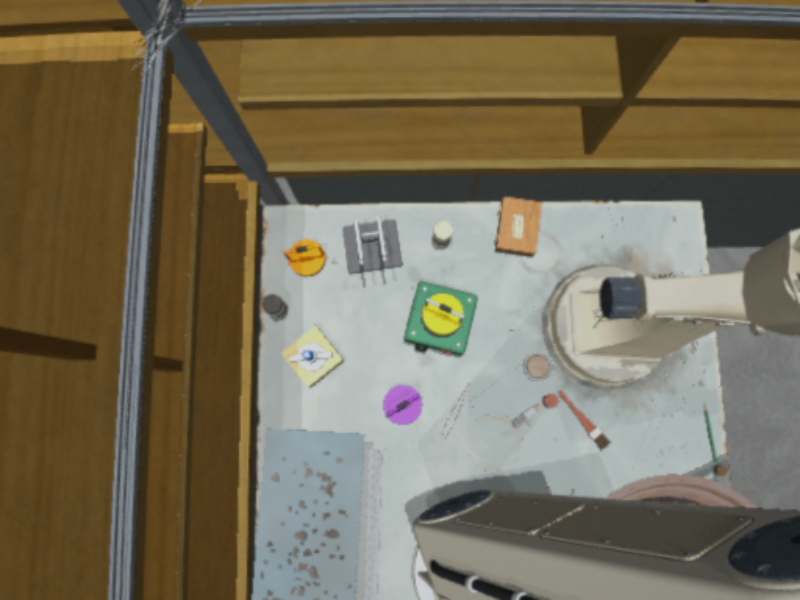

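The scene picture (800x600) shows the yellow cover on the green drive at (442,285), the hook stand at (325,270), the rotor in its block at (305,400), the jars at (398,235) and (235,368), and the dish at (573,320). There are three cap-shaped things: yellow (442,285), orange (252,315) and purple (445,418). Only the yellow one sits on the drive and matches the description. I'll confirm it in one enlarged crop and measure.

```bash
cat > h.py <<'E'
import numpy as np,cv2
from rig import sensors, grab_frame, camera_params
C={n:camera_params(n) for n in("scene","top")}
def dist(c): return np.array([c["k1"],0,0,0,0])
def rays(n,uv):
    c=C[n]; s=cv2.undistortPoints(np.float64(uv).reshape(-1,1,2),c["camera_matrix"],dist(c)).reshape(-1,2)
    W=c["world_from_camera"]; d=np.c_[s,np.ones(len(s))]@W[:3,:3].T
    return W[:3,3],d          # d scaled so depth = parameter
def plane(n,uv,z):
    o,d=rays(n,uv); return o+d*((z-o[2])/d[:,2])[:,None]
def tri(uv1,uv2):
    A=[];b=[]
    for n,uv in(("scene",uv1),("top",uv2)):
        o,d=rays(n,[uv]); d=d[0]/np.linalg.norm(d); P=np.eye(3)-np.outer(d,d); A.append(P); b.append(P@o)
    x,*_=np.linalg.lstsq(np.vstack(A),np.hstack(b),rcond=None)
    return x, np.linalg.norm(np.vstack(A)@x-np.hstack(b))
def proj(n,X):
    c=C[n]; M=np.linalg.inv(c["world_from_camera"])
    return cv2.projectPoints(np.float64(X).reshape(-1,1,3),cv2.Rodrigues(M[:3,:3])[0],M[:3,3],c["camera_matrix"],dist(c))[0].reshape(-1,2)
def cloud(n,d):
    v,u=np.mgrid[0:384,0:512]; o,r=rays(n,np.c_[u.ravel(),v.ravel()])
    X=(o+r*d.reshape(-1,1)).reshape(384,512,3); X[d==0]=np.nan; return X
E
python3 - <<'E'
from h import *
S={n:np.load(n+"0.npz") for n in C}
rows=[]
for n in C:
    p,d=S[n]["p"],S[n]["d"]; X=cloud(n,d); hsv=cv2.cvtColor(p,cv2.COLOR_RGB2HSV)
    for name,lo,hi in(("yellow",(25,180,120),(34,255,255)),("green",(55,100,40),(85,255,255)),("blue",(105,150,60),(125,255,255))):
        m=cv2.inRange(hsv,lo,hi); k,l,st,ce=cv2.connectedComponentsWithStats(m)
        for i in np.argsort(-st[1:,4])[:3]+1:
            if st[i,4]<20: continue
            P=X[l==i]; print(n,name,st[i],ce[i].round(1),np.nanmedian(P,0).round(0),np.nanpercentile(P[:,2],[5,95]).round(0))
def crop(n,x,y,w,h,W,H): # native px
    return cv2.resize(S[n]["p"][y:y+h,x:x+w,::-1],(W,H),interpolation=cv2.INTER_CUBIC)
a=np.hstack([crop("scene",175,125,80,60,400,300),crop("top",210,130,80,60,400,300)])
b=np.hstack([crop("scene",250,155,67,75,268,300),crop("top",255,175,67,75,268,300),crop("scene",165,230,66,75,264,300)])
cv2.imwrite("pics/c1.png",np.vstack([a,b]))
E
```

```text
scene yellow [267 171  32  24 559] [282.3 182.6] [510.  59.  98.] [ 95. 101.]
scene green [ 254  175   57   50 1175] [281.2 204.7] [469.  85.  53.] [22. 58.]
scene green [487 188  17  14  35] [495.3 194.7] [ 272. -511.    4.] [1. 8.]
scene blue [189 244   9  13  68] [193.3 250.4] [428. 330.  85.] [63. 98.]
top yellow [272 196  22  16 151] [282.5 202.3] [510.  62. 100.] [ 97. 104.]
top yellow [277 189  19  11  86] [286.7 192.9] [539.  46. 100.] [ 96. 104.]
top green [260 181  45  46 720] [280.9 205.6] [494.  68.  57.] [52. 60.]
```

View pics/c1.png

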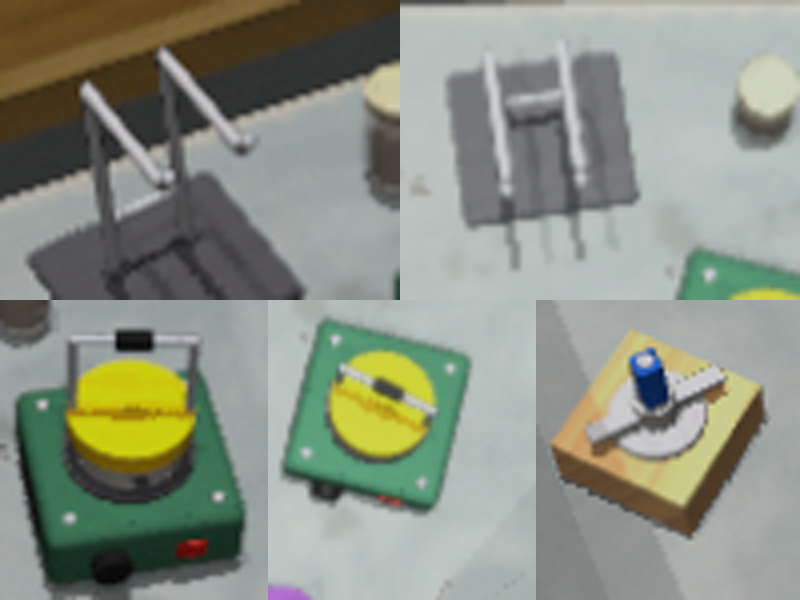

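The crop confirms the target: the yellow cap sits on the green drive with a black sleeve on its handle. The stand's prongs run with their tips toward the robot, at scene native pixels (208,161) and (224,153). The rotor's blue grip is at (193,250).

```bash
python3 - <<'E'
from h import *
S={n:np.load(n+"0.npz") for n in C}
print("tri:")
for k,a,b in(("bendL",(192.4,143.4),(227.6,141.6)),("bendR",(207.6,136),(242.4,139.2)),("tipL",(207.6,161),(231.2,167.2)),("tipR",(224.2,153.4),(246.4,166)),
  ("barL",(267.5,165.5),(273.6,191.9)),("barR",(300,165.5),(297.6,202.6)),("sleeve",(283.4,165),(285.3,196.9)),("gripTop",(192.3,243.7),(0,0))):
    if b!=(0,0): x,r=tri(a,b); print(k,x.round(1),round(r,1))
def line(P):
    c=P.mean(0); v=np.linalg.svd(P-c)[2][0]; t=(P-c)@v; return c.round(1),v.round(3),(c+v*t.min()).round(0),(c+v*t.max()).round(0),len(P)
cl={n:cloud(n,S[n]["d"]) for n in C}
for n in C:
    X=cl[n]; p=S[n]["p"]; hsv=cv2.cvtColor(p,cv2.COLOR_RGB2HSV)
    near=lambda x,y,r:np.hypot(X[...,0]-x,X[...,1]-y)<r
    m=near(505,60,60)&(X[...,2]>148)&(X[...,2]<185); print(n,"bar",line(X[m])); 
    mb=m&(hsv[...,2]<70); print("  sleeve med",np.median(X[mb],0).round(1),"uv",np.argwhere(mb).mean(0)[::-1].round(1),mb.sum())
    m=near(640,160,110)&(X[...,2]>135)&(X[...,2]<185)
    k,l=cv2.connectedComponents(m.astype(np.uint8))
    for i in range(1,k):
        if (l==i).sum()>8: print("  prong",line(X[l==i]), "zmed",np.median(X[l==i][:,2]).round(1))
    m=near(430,330,90)&(X[...,2]>30)&(X[...,2]<150); 
    mb=m&(hsv[...,0]>100)&(hsv[...,0]<130)&(hsv[...,1]>100)
    print("  blue",np.median(X[mb],0).round(1),np.percentile(X[mb],[2,98],axis=0).round(0).tolist(),mb.sum())
    # block top: wood colour at z 28..44
    mw=m&(X[...,2]<44)&(hsv[...,0]<35)&(hsv[...,1]>60)
    q=X[mw][:,:2].astype(np.float32); print("  block rect",cv2.minAreaRect(q))
    g=near(497,66,100)&(X[...,2]>48)&(X[...,2]<66)&(hsv[...,0]>50)&(hsv[...,0]<90)&(hsv[...,1]>80)
    print("  green rect",cv2.minAreaRect(X[g][:,:2].astype(np.float32)))
    y=near(505,60,60)&(X[...,2]>88)&(X[...,2]<110)&(hsv[...,0]>20)&(hsv[...,0]<36)&(hsv[...,1]>150)
    print("  yellow circ",cv2.minEnclosingCircle(X[y][:,:2].astype(np.float32)))
E
```

```text
tri:
bendL [693.3 227.3 145.6] 1.5
bendR [700.3 182.  146.5] 0.9
tipL [610.2 216.3 153.9] 0.6
tipR [612.5 170.5 157.7] 0.2
barL [533.   90.2 153.1] 0.2
barR [499.6  19.  152.1] 1.0
sleeve [517.1  55.4 154.1] 0.8
scene bar (array([511.7,  58.8, 161.5]), array([-0.439, -0.899,  0.001]), array([529.,  94., 161.]), array([495.,  24., 162.]), 121)
  sleeve med [510.6  59.4 163.6] uv [283. 165.] 45
  prong (array([654. , 177.7, 152.3]), array([-0.984, -0.142,  0.109]), array([700., 184., 147.]), array([606., 171., 158.]), 92) zmed 152.3
  prong (array([649. , 222.7, 152.2]), array([-0.982, -0.149,  0.116]), array([693., 229., 147.]), array([601., 215., 158.]), 93) zmed 151.7
  blue [428.4 329.8  84.9] [[426.0, 322.0, 61.0], [440.0, 337.0, 99.0]] 77
  block rect ((437.4879150390625, 329.57470703125), (94.11640167236328, 94.16911315917969), 37.44853591918945)
  green rect ((510.1136779785156, 60.17455291748047), (126.3017807006836, 125.78080749511719), 75.06391906738281)
  yellow circ ((511.4521179199219, 57.84339141845703), 41.347259521484375)
top bar (array([515.8,  59.7, 165.4]), array([-0.448, -0.894,  0.018]), array([534.,  95., 165.]), array([498.,  25., 166.]), 73)
  sleeve med [513.5  57.9 167.1] uv [285.  197.5] 2
  prong (array([658. , 178.5, 155.1]), array([-0.988, -0.135,  0.08 ]), array([702., 185., 152.]), array([610., 172., 159.]), 76) zmed 154.5
  prong (array([651.1, 222.9, 155.9]), array([-0.989, -0.136,  0.051]), array([696., 229., 154.]), array([604., 216., 158.]), 73) zmed 155.4
  blue [433.1 323.6  96.5] [[430.0, 322.0, 83.0], [442.0, 332.0, 100.0]] 13
  block rect ((439.5927734375, 330.2353515625), (91.41345977783203, 90.82940673828125), 38.374996185302734)
  green rect ((513.7393798828125, 59.439361572265625), (125.61971282958984, 126.03036499023438), 74.61675262451172)
  yellow circ ((515.747314453125, 59.72653579711914), 40.414608001708984)
```

Careful with the scale: shifts go in shares of 0.6 m and turns go in shares of pi rad. That gives: -0.335 m is -0.5583, -0.3 m is -0.5.

>>> move_arm:
  motion:
    - [0,0,0,0,-0.0833,0,0.085]
    - [0,0,0,0,-0.1667,0,0.085]
    - [0,0,0,0,-0.25,0,0.085]
    - [0,0,0,0,-0.3333,0,0.085]
    - [0,0,0,0,-0.4167,0,0.085]
    - [0,0,0,0,-0.5,0,0.085]
    - [0,0,0,0,-0.5583,0,0.085]
    - [0,0,0,0,-0.5583,0,0.085]
  grip_force: 40

```text
clock: 1.1
eef_pos: [92.1, -272.7, 231.0]
tcp_rot: [-3.141, 0.0, 0.326]
contact_force: [0.6, -0.5, -0.1]
opening: 0.996
grasp_force: 0.0
```

```bash
cat >> h.py <<'E'
from scipy.spatial.transform import Rotation as Ro
def rel(p,yaw,base=None):
    """rows from current measured pose to world pose p (mm), yaw, tool down"""
    s=sensors.sense(); R0=Ro.from_euler("xyz",s["tcp_rot"]); 
    R1=Ro.from_euler("xyz",[np.pi,0,yaw])
    rv=(R0.inv()*R1).as_rotvec(); t=R0.inv().apply(np.array(p)-s["eef_pos"])/1000
    return np.r_[rv,t].round(4).tolist()
E
python3 - <<'E'
from h import *
s=sensors.sense(); p=s["eef_pos"]; print(s["clock"],p,s["tcp_rot"],s["qpos"],s["contact_force"])
r=np.hypot(*p[:2]); a0=np.arctan2(p[1],p[0]); 
for i in range(1,9):
    a=a0+(0.115-a0)*i/8; print(rel([r*np.cos(a),r*np.sin(a),231],.326+.786*i/8))
E
```

```text
1.1 [  92.14518024 -272.70530665  230.95430028] [-3.14124256e+00  1.96706509e-06  3.25778447e-01] [-1.25015436e+00 -2.26592136e-01  2.26233986e+00 -4.21174635e-06
  1.10619501e+00 -5.13459253e-03] [ 0.58205425 -0.50656366 -0.10177305]
[-0.0003, -0.0, -0.0985, 0.0487, -0.0042, -0.0]
[-0.0003, -0.0, -0.1967, 0.096, -0.0165, -0.0]
[-0.0003, -0.0, -0.295, 0.1405, -0.0366, -0.0]
[-0.0003, -0.0001, -0.3932, 0.181, -0.064, -0.0]
[-0.0003, -0.0001, -0.4915, 0.2162, -0.0979, -0.0]
[-0.0003, -0.0001, -0.5897, 0.2453, -0.1372, 0.0]
[-0.0003, -0.0001, -0.688, 0.2672, -0.1809, 0.0]
[-0.0003, -0.0001, -0.7862, 0.2815, -0.2276, 0.0]
```

To row units: 0.281 m is 0.4683, -0.181 m is -0.3017, -0.688 rad is -0.219.

>>> move_arm:
  motion:
    - [0,0,-0.0312,0.0817,-0.0067,0,0.085]
    - [0,0,-0.0627,0.16,-0.0267,0,0.085]
    - [0,0,-0.0939,0.2333,-0.0617,0,0.085]
    - [0,0,-0.1251,0.3017,-0.1067,0,0.085]
    - [0,0,-0.1563,0.36,-0.1633,0,0.085]
    - [0,0,-0.1878,0.4083,-0.2283,0,0.085]
    - [0,0,-0.219,0.445,-0.3017,0,0.085]
    - [0,0,-0.2502,0.4683,-0.38,0,0.085]

```text
clock: 2.1
eef_pos: [287.6, 33.0, 231.7]
tcp_rot: [3.14, -0.001, 1.115]
contact_force: [0.5, -0.4, -0.0]
opening: 0.989
grasp_force: 0.0
```

```bash
python3 - <<'E'
from h import *
s=sensors.sense(); print(s["clock"],s["eef_pos"],s["tcp_rot"],s["contact_force"])
print(rel([513.5,59,231],1.112))
print(rel([513.5,59,142],1.112))
E
```

```text
2.1 [287.55325339  32.98758066 231.66765021] [ 3.14036312e+00 -8.07091818e-04  1.11497893e+00] [ 0.47796082 -0.39433253 -0.0142882 ]
[0.0012, -0.0008, 0.003, 0.1228, 0.1914, 0.001]
[0.0012, -0.0008, 0.003, 0.1227, 0.1913, 0.09]
```

To row units: 0.1914 m is 0.319, 0.1228 m is 0.2047, 0.003 rad is 0.001.

>>> move_arm:
  motion:
    - [0,0,0.001,0.05,0.0783,0,0.085]
    - [0,0,0.001,0.1,0.1567,0,0.085]
    - [0,0,0.001,0.15,0.235,0,0.085]
    - [0,0,0.001,0.2047,0.319,0,0.085]
    - [0,0,0.001,0.2047,0.319,0.05,0.085]
    - [0,0,0.001,0.2047,0.319,0.1,0.085]
    - [0,0,0.001,0.2047,0.319,0.1,0.085]

```text
clock: 2.98
eef_pos: [511.2, 56.4, 168.9]
tcp_rot: [-3.138, 0.002, 1.109]
contact_force: [-0.6, 1.0, 0.1]
opening: 0.993
grasp_force: 0.0
```

```bash
python3 - <<'E'
from h import *
s=sensors.sense(); print(s["clock"],s["eef_pos"],s["tcp_rot"],s["contact_force"])
print(rel([513.5,59,142],1.112))
a=[]
for n in C:
    p,d=grab_frame(n); u,v=proj(n,[513,59,150])[0].astype(int); print(n,u,v)
    a.append(cv2.resize(p[v-45:v+35,u-40:u+40,::-1],(400,400),interpolation=cv2.INTER_CUBIC))
cv2.imwrite("pics/c2.png",np.hstack(a))
E
```

```text
2.975 [511.24634584  56.40963921 168.92016799] [-3.13771147e+00  2.46016688e-03  1.10882008e+00] [-0.55036593  0.99019194  0.1402049 ]
[-0.0039, 0.0025, -0.0032, 0.0034, 0.001, 0.0269]
scene 282 167
top 284 198
```

View pics/c2.png

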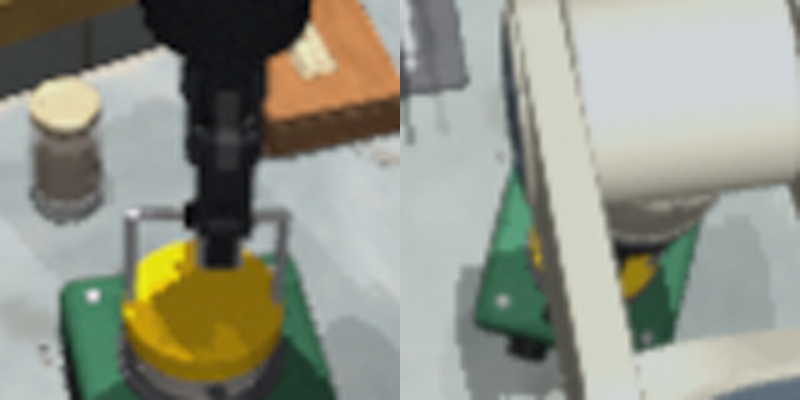

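The scene half shows the fingers straddling the handle, with the near finger at about (222,240) and the bar centre at about (210,215). I'll descend and close.

To row units: 0.027 m is 0.045, 0.001 m is 0.0017.

>>> move_arm:
  motion:
    - [0,0,0,0.005,0.0017,0.0233,0.085]
    - [0,0,0,0.005,0.0017,0.045,0.085]
    - [0,0,0,0.005,0.0017,0.045,0.04]
    - [0,0,0,0.005,0.0017,0.045,0.0]
    - [0,0,0,0.005,0.0017,0.045,0.0]
    - [0,0,0,0.005,0.0017,0.045,0.0]
    - [0,0,0,0.005,0.0017,0.045,0.0]
  grip_force: 40

```text
clock: 3.95
eef_pos: [514.4, 58.7, 144.4]
tcp_rot: [3.141, -0.0, 1.109]
contact_force: [0.3, -0.2, 0.8]
opening: 0.122
grasp_force: 43.1
```

To row units: -0.035 m is -0.0583, -0.02 m is -0.0333.

>>> move_arm:
  motion:
    - [0,0,0,0,0,-0.0167,0.0]
    - [0,0,0,0,0,-0.0333,0.0]
    - [0,0,0,0,0,-0.0583,0.0]
    - [0,0,0,0,0,-0.0583,0.0]
    - [0,0,0,0,0,-0.0583,0.0]

```text
clock: 4.58
eef_pos: [514.2, 58.7, 179.4]
tcp_rot: [3.141, -0.0, 1.109]
contact_force: [-0.6, -0.5, -2.0]
opening: 0.121
grasp_force: 42.9
```

```bash
python3 - <<'E'
from h import *
s=sensors.sense(); print(s["clock"],s["eef_pos"],s["tcp_rot"],s["contact_force"],s["opening"])
x=np.array([.990,.140]); o=np.array([650.5,200])
for sx,z in((-130,None),(-15,None),(-15,138)):
    p=o+sx*x; print(p,rel([*p,z or s["eef_pos"][2]],1.711-.003))
E
```

```text
4.575 [514.22243528  58.70621069 179.39011076] [ 3.14138224e+00 -1.43635243e-04  1.10876822e+00] [-0.58697561 -0.53453266 -1.9947954 ] 0.1214280430979742
[521.8 181.8] [0.0002, -0.0001, -0.5992, 0.1136, -0.0481, 0.0]
[635.65 197.9 ] [0.0002, -0.0001, -0.5992, 0.1787, 0.0466, 0.0]
[635.65 197.9 ] [0.0002, -0.0001, -0.5992, 0.1787, 0.0466, 0.0414]
```

To row units: 0.114 m is 0.19, 0.1 m is 0.1667, -0.599 rad is -0.1907.

>>> move_arm:
  motion:
    - [0,0,-0.0318,0.0333,-0.0133,0,0.0]
    - [0,0,-0.0637,0.0667,-0.0267,0,0.0]
    - [0,0,-0.0955,0.1,-0.04,0,0.0]
    - [0,0,-0.1273,0.1333,-0.0533,0,0.0]
    - [0,0,-0.1592,0.1667,-0.0667,0,0.0]
    - [0,0,-0.1907,0.19,-0.08,0,0.0]
    - [0,0,-0.1907,0.19,-0.08,0,0.0]

```text
clock: 5.45
eef_pos: [521.7, 182.8, 178.7]
tcp_rot: [-3.141, 0.0, 1.709]
contact_force: [0.4, -0.5, -1.4]
opening: 0.115
grasp_force: 42.9
```

```bash
cat > look.py <<'E'
import sys
from h import *
out,x,y,z,w=sys.argv[1],*map(float,sys.argv[2:6]); w=int(w); a=[]
for n in C:
    p,d=grab_frame(n); np.savez(f"{n}_{out}.npz",p=p,d=d); u,v=proj(n,[x,y,z])[0].astype(int); print(n,"crop origin",u-w,v-w,"scale",200/w)
    a.append(cv2.resize(p[v-w:v+w,u-w:u+w,::-1],(400,400),interpolation=cv2.INTER_CUBIC))
cv2.imwrite(f"pics/{out}.png",np.hstack(a))
E
python3 - <<'E'
from h import *
s=sensors.sense(); print(s["clock"],s["eef_pos"],s["tcp_rot"],s["contact_force"],s["opening"])
x=np.array([.990,.140]); o=np.array([650.5,200])
for sx,z in((-15,None),(-15,141)):
    p=o+sx*x; print(p,rel([*p,z or s["eef_pos"][2]],1.708))
E
python3 look.py c3 560 190 150 45
```

```text
5.45 [521.7115121  182.80706819 178.69330922] [-3.14061227e+00  1.09789824e-04  1.70857391e+00] [ 0.40445532 -0.50519444 -1.4490729 ] 0.11549971746261052
[635.65 197.9 ] [-0.001, 0.0001, 0.0006, -0.0007, 0.1149, -0.0001]
[635.65 197.9 ] [-0.001, 0.0001, 0.0006, -0.0007, 0.115, 0.0376]
scene crop origin 180 127 scale 4.444444444444445
top crop origin 195 138 scale 4.444444444444445
```

View pics/c3.png

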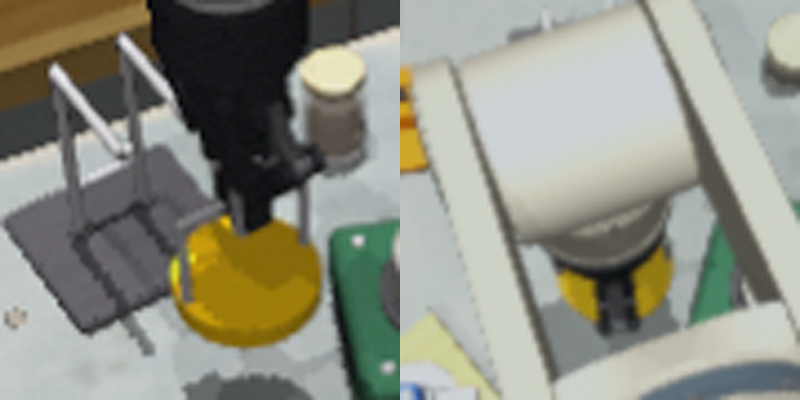

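The cover is held upright in front of the prong tips: legs at scene-crop (185,250) and (303,210), tip at (122,152). Now I'll slide it in along the prongs.

To row units: 0.115 m is 0.1917, 0.1 m is 0.1667.

>>> move_arm:
  motion:
    - [0,0,0,0,0.0333,0,0.0]
    - [0,0,0,0,0.0667,0,0.0]
    - [0,0,0,0,0.1,0,0.0]
    - [0,0,0,0,0.1333,0,0.0]
    - [0,0,0,-0.0008,0.1667,0,0.0]
    - [0,0,0,-0.0008,0.1917,0,0.0]
    - [0,0,0,-0.0008,0.1917,0.025,0.0]
    - [0,0,0,-0.0008,0.1917,0.0417,0.0]

```text
clock: 6.55
eef_pos: [634.8, 196.8, 152.5]
tcp_rot: [-3.139, 0.0, 1.707]
contact_force: [0.3, 0.1, -1.1]
opening: 0.115
grasp_force: 42.9
```

```bash
python3 look.py c4 620 196 140 40; python3 -c "
from h import *
s=sensors.sense(); print(s['clock'],s['eef_pos'],s['tcp_rot'],s['contact_force'])"
```

```text
scene crop origin 174 119 scale 5.0
top crop origin 198 125 scale 5.0
6.65 [634.19095678 196.84934373 152.0476937 ] [-3.13767895e+00  6.08789604e-04  1.70765385e+00] [-0.87017823 -0.29060464 -1.3355532 ]
```

View pics/c4.png

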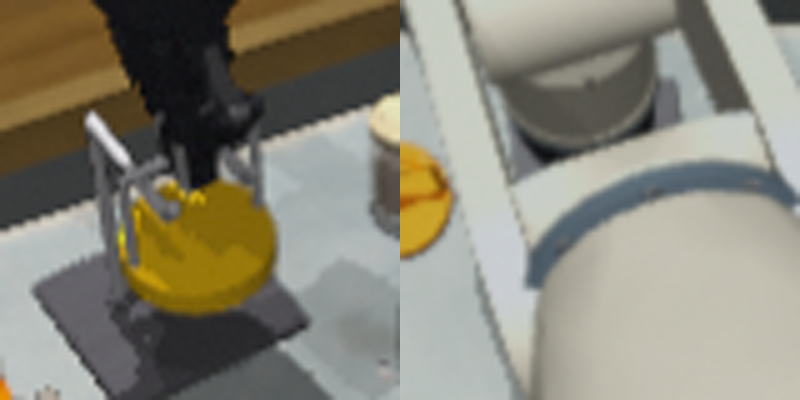

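The cap sits under the prongs: left tip at (168,205), handle leg outside it at (132,215). Next I'll lower it until it touches.

To row units: 0.011 m is 0.0183, 0.01 m is 0.0167.

>>> move_arm:
  motion:
    - [0,0,0,0,0,0.0067,0.0]
    - [0,0,0,0,0,0.0133,0.0]
    - [0,0,0,0,0,0.0167,0.0]
    - [0,0,0,0,0,0.0183,0.0]
    - [0,0,0,0,0,0.0183,0.0]

```text
clock: 7.28
eef_pos: [636.2, 197.4, 143.3]
tcp_rot: [3.142, -0.0, 1.708]
contact_force: [-0.3, 0.5, -1.8]
opening: 0.114
grasp_force: 42.9
```

To row units: 0.002 m is 0.0033, 0.001 m is 0.0017.

>>> move_arm:
  motion:
    - [0,0,0,0,0,0.0017,0.0]
    - [0,0,0,0,0,0.0033,0.0]
    - [0,0,0,0,0,0.0033,0.0]

```text
clock: 7.65
eef_pos: [636.1, 197.4, 141.2]
tcp_rot: [-3.141, 0.0, 1.708]
contact_force: [0.2, -0.4, -1.0]
opening: 0.122
grasp_force: 42.9
```

To row units: 0.002 m is 0.0033, 0.001 m is 0.0017.

>>> move_arm:
  motion:
    - [0,0,0,0,0,0.0017,0.0]
    - [0,0,0,0,0,0.0033,0.0]
    - [0,0,0,0,0,0.0033,0.0]

```text
clock: 8.02
eef_pos: [636.2, 197.4, 139.6]
tcp_rot: [3.141, -0.0, 1.708]
contact_force: [-0.4, -1.2, 1.6]
opening: 0.116
grasp_force: 43.4
```

It's touching, with the force gone from -1.5 to +1.6 N. Release.

>>> move_arm:
  motion:
    - [0,0,0,0,0,0,0.015]
    - [0,0,0,0,0,0,0.03]
    - [0,0,0,0,0,0,0.05]
    - [0,0,0,0,0,0,0.05]
    - [0,0,0,0,0,0,0.05]

```text
clock: 8.65
eef_pos: [636.1, 197.4, 139.3]
tcp_rot: [-3.142, -0.0, 1.708]
contact_force: [-0.7, -0.3, -0.4]
opening: 0.587
grasp_force: 0.0
```

```bash
python3 look.py c5 620 196 140 40; python3 -c "
from h import *
s=sensors.sense(); print(s['clock'],s['eef_pos'],s['contact_force'],s['opening'])"
```

```text
scene crop origin 174 119 scale 5.0
top crop origin 198 125 scale 5.0
8.75 [636.10946211 197.37023915 139.2681827 ] [ 0.00556654 -0.47038713 -0.16631953] 0.586322683003403
```

View pics/c5.png

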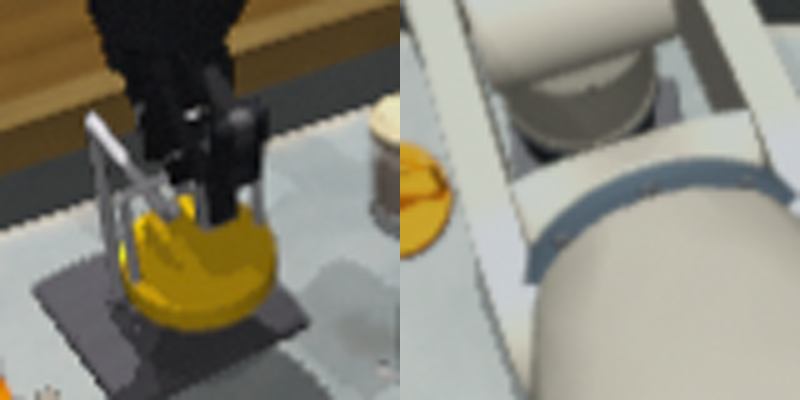

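The cover hangs on both prongs and the fingers are free of it. I'll back off upward while measuring the rotor.

To row units: -0.27 m is -0.45, -0.21 m is -0.35.

>>> move_arm:
  motion:
    - [0,0,0,0,0,-0.0333,0.06]
    - [0,0,0,0,0,-0.0833,0.06]
    - [0,0,0,0,0,-0.15,0.085]
    - [0,0,0,0,-0.05,-0.2,0.085]
    - [0,0,0,0,-0.15,-0.2,0.085]
    - [0,0,0,0,-0.25,-0.2,0.085]
    - [0,0,0,0,-0.35,-0.2,0.085]
    - [0,0,0,0,-0.45,-0.2,0.085]

```text
clock: 9.75
eef_pos: [367.1, 160.2, 260.5]
tcp_rot: [3.14, -0.001, 1.708]
contact_force: [-0.5, -0.4, 0.9]
opening: 0.995
grasp_force: 0.0
```

```bash
python3 - <<'E'
from h import *
for n in C:
    p,d=grab_frame(n); np.savez(n+"6.npz",p=p,d=d); X=cloud(n,d); hsv=cv2.cvtColor(p,cv2.COLOR_RGB2HSV)
    near=np.hypot(X[...,0]-438,X[...,1]-330)<60
    b=near&(hsv[...,0]>98)&(hsv[...,0]<130)&(hsv[...,1]>90)&(X[...,2]>45)
    t=b&(X[...,2]>88); print(n,"blue",b.sum(),"top",t.sum(),X[t].mean(0).round(1),"uv",np.argwhere(t).mean(0)[::-1])
    # brightest grey: steel; blade z 44..56 away from grip
    s=near&(hsv[...,1]<50)&(X[...,2]>41)&(X[...,2]<58)
    P=X[s]; q=cv2.minAreaRect(P[:,:2].astype(np.float32)); print(" blade",s.sum(),np.median(P,0).round(1),q, "dir",np.linalg.svd(P[:,:2]-P[:,:2].mean(0))[2][0])
    s=near&(hsv[...,1]<50)&(X[...,2]>30)
    print(" steel",cv2.minEnclosingCircle(X[s][:,:2].astype(np.float32)),np.percentile(X[s][:,2],[5,50,95]))
    # socket: turret top now open
    m=(np.hypot(X[...,0]-513,X[...,1]-59)<45)&(X[...,2]>85)&(X[...,2]<110); print(" turret",m.sum(),cv2.minEnclosingCircle(X[m][:,:2].astype(np.float32)),np.median(X[m][:,2]) if m.any() else 0)
a=plane("scene",[(179,263.75),(211.5,249.5),(193,244.5)],50); b=plane("scene",[(193,244.5)],94); print(a.round(1),b.round(1))
p=[np.load(n+"6.npz")["p"] for n in C]
c=[]
for q,n in zip(p,C):
  for (x,y,z),w in(((437,330,60),28),((513,59,95),25)):
    u,v=proj(n,[x,y,z])[0].round().astype(int); print(n,"origin",u-w,v-w,"sc",150/w)
    c.append(cv2.resize(q[v-w:v+w,u-w:u+w,::-1],(300,300),interpolation=cv2.INTER_CUBIC))
cv2.imwrite("pics/c6.png",np.vstack([np.hstack(c[:2]),np.hstack(c[2:])]))
s=sensors.sense(); print(s['clock'],s['eef_pos'],s['tcp_rot'],s['contact_force'])
E
```

```text
scene blue 77 top 36 [430.8 329.9  94.1] uv [192.47222222 247.16666667]
 blade 251 [430.9 329.6  50.3] ((434.32244873046875, 330.2408447265625), (76.75643157958984, 56.31280517578125), 62.99230194091797) dir [-0.09043325  0.99590252]
 steel ((445.5172119140625, 330.3391418457031), 45.26969528198242) [36.93598263 42.70752552 59.74701566]
 turret 151 ((511.0345458984375, 68.36598205566406), 33.16082000732422) 93.07340293781238
top blue 15 top 11 [434.4 326.9  97.2] uv [197.         227.54545455]
 blade 221 [436.4 326.5  44.9] ((440.5506286621094, 333.90936279296875), (73.32337951660156, 66.03668975830078), 49.02798843383789) dir [ 0.10251805 -0.99473114]
 steel ((438.1713562011719, 333.76824951171875), 58.95637512207031) [35.76877354 43.54838644 59.84720337]
 turret 304 ((515.9152221679688, 58.98274230957031), 35.89725875854492) 95.43412608407948
[[430.1 369.7  50. ]
 [433.7 286.2  50. ]
 [465.9 321.   50. ]] [[437.1 326.3  94. ]]
scene origin 165 225 sc 5.357142857142857
scene origin 257 157 sc 6.0
top origin 170 200 sc 5.357142857142857
top origin 258 176 sc 6.0
9.85 [363.39673836 159.20337545 259.92903459] [-3.13988660e+00  6.38868068e-05  1.70859287e+00] [-0.19420486 -0.15766404  0.26738362]
```

View pics/c6.png

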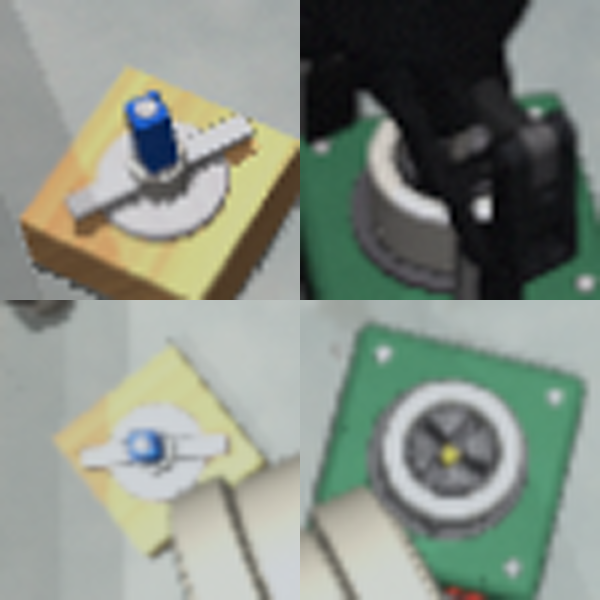

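The left panels show the rotor's grip top at scene-crop (148,106) and top-crop (145,446). Its blade ends are at top-crop (83,458) and (228,442). Bottom right shows the open socket with its dark cross slots about the yellow pin at (450,455). I'll measure all of these.

```bash
cat > sock.py <<'E'
from h import *
def rectify(n,p,cx,cy,z,R,s):  # world plane patch, s px/mm; image col=+x? rows=+y
    g=np.arange(-R,R,1/s); x,y=np.meshgrid(cx+g,cy+g); uv=proj(n,np.c_[x.ravel(),y.ravel(),np.full(x.size,z)]).reshape(*x.shape,2).astype(np.float32)
    return cv2.remap(p,uv[...,0],uv[...,1],cv2.INTER_CUBIC)
def center(n,p,cx,cy):
    o=rectify(n,p,cx,cy,95,50,4); hsv=cv2.cvtColor(o,cv2.COLOR_RGB2HSV)
    m=((hsv[...,2]>190)&(hsv[...,1]<40)).astype(np.uint8)
    k,l,st,ce=cv2.connectedComponentsWithStats(m); i=1+np.argmax(st[1:,4])
    c=max(cv2.findContours((l==i).astype(np.uint8),0,2)[0],key=cv2.contourArea); e=cv2.fitEllipse(c)
    return cx-50+e[0][0]/4,cy-50+e[0][1]/4,e[1][0]/4,e[1][1]/4
def slots(n,p,cx,cy,z=95):
    o=rectify(n,p,cx,cy,z,30,4); g=cv2.cvtColor(o,cv2.COLOR_RGB2GRAY).astype(float)
    th=np.arange(0,2*np.pi,np.pi/180); out=[]
    prof=np.zeros(len(th))
    for r in np.arange(10,21,1): prof+=cv2.remap(g.astype(np.float32),(120+4*r*np.cos(th)).astype(np.float32)[None],(120+4*r*np.sin(th)).astype(np.float32)[None],1)[0]
    w=prof-prof.mean(); F=(w*np.exp(-4j*th)).sum(); return np.angle(-F)/4, np.abs(F)/np.abs(w).sum(), (prof[::10]/11).round(0)
E
python3 - <<'E'
from sock import *
p=np.load("top6.npz")["p"]; c=center("top",p,514,59); print(c); print(slots("top",p,c[0],c[1]))
cc=tri((192.6,244.8),(197.07,227.4)); print("grip top",cc)
for ends in([(185.5,229.5),(212.6,226.5)],):
    q=plane("top",ends,50); v=q[1]-q[0]; print(q.round(1),np.arctan2(-v[1],-v[0]),q.mean(0))
q=plane("scene",[(165+78/5.357,225+210/5.357),(165+247/5.357,225+128/5.357)],50); v=q[1]-q[0]; print(q.round(1),np.arctan2(-v[1],-v[0]),q.mean(0))
E
```

```text
(515.9309577941895, 58.93307876586914, 68.38844299316406, 68.495361328125)
(np.float64(0.7077487092145549), np.float64(0.7343688019455649), array([135., 131., 123.,  92.,  57.,  58.,  87., 112., 116., 114., 113.,
       113., 102.,  94., 105., 107., 112., 125., 135., 132., 129., 114.,
        85.,  54.,  61.,  98., 125., 130., 130., 129., 118.,  97.,  97.,
        92., 107., 128.]))
grip top (array([435.13662103, 327.25119303,  96.11801177]), np.float64(0.6304955318648177))
[[432.3 371.9  50. ]
 [440.9 284.4  50. ]] 1.6683758642959996 [436.57274403 328.13887504  50.        ]
[[428.4 368.9  50. ]
 [435.7 286.4  50. ]] 1.6587588317122175 [432.01674093 327.64836041  50.        ]
```

```bash
python3 - <<'E'
from h import *
print(rel([434.8,327.5,170],1.65)); print(rel([434.8,327.5,58],1.65)); print(sensors.sense()["eef_pos"])
E
```

```text
[-0.0017, 0.0001, 0.0586, 0.1569, 0.094, 0.0898]
[-0.0017, 0.0001, 0.0586, 0.1569, 0.0942, 0.2018]
[363.39673836 159.20337545 259.92903459]
```

To row units: 0.157 m is 0.2617, 0.12 m is 0.2, 0.058 rad is 0.0185.

>>> move_arm:
  motion:
    - [0,0,0.0095,0.0667,0.0367,0.0167,0.085]
    - [0,0,0.0185,0.1333,0.0733,0.05,0.085]
    - [0,0,0.0185,0.2,0.1117,0.1,0.085]
    - [0,0,0.0185,0.2617,0.1483,0.15,0.085]
    - [0,0,0.0185,0.2617,0.1483,0.15,0.085]
    - [0,0,0.0185,0.2617,0.1483,0.15,0.085]

```text
clock: 10.6
eef_pos: [435.6, 328.2, 170.0]
tcp_rot: [3.141, 0.0, 1.65]
contact_force: [0.4, 0.2, 0.4]
opening: 0.995
grasp_force: 0.0
```

```bash
python3 - <<'E'
from h import *
print(rel([434.8,327.5,115],1.65)); print(rel([434.8,327.5,58],1.65)); print(sensors.sense()["eef_pos"],sensors.sense()["qvel"])
from sock import *
p,d=grab_frame("scene"); np.savez("scene7.npz",p=p,d=d)
c=center("scene",p,513,59); print(c, slots("scene",p,c[0],c[1]))
a=rectify("scene",p,c[0],c[1],95,40,5); b=rectify("top",np.load("top6.npz")["p"],515.9,58.9,95,40,5)
cv2.imwrite("pics/c7.png",np.hstack([a,b])[:,:,::-1])
E
```

```text
[0.0003, 0.0, 0.0002, -0.0006, -0.0009, 0.055]
[0.0003, 0.0, 0.0002, -0.0006, -0.0009, 0.112]
[435.60263781 328.18433806 170.04405738] [-0.01284957 -0.02772891  0.01260918  0.00122058 -0.00469983 -0.00046403]
(512.8096160888672, 58.30854415893555, 68.77505493164062, 70.65222930908203) (np.float64(0.756209784635103), np.float64(0.5786525973797647), array([112., 105.,  93.,  75.,  49.,  37.,  46.,  84., 112., 115., 118.,
       114.,  85.,  63., 107., 142., 127., 112., 113., 120., 111.,  74.,
        41.,  35.,  53.,  82., 105., 112., 110., 101.,  97.,  93.,  94.,
        80.,  83., 106.]))
```

View pics/c7.png

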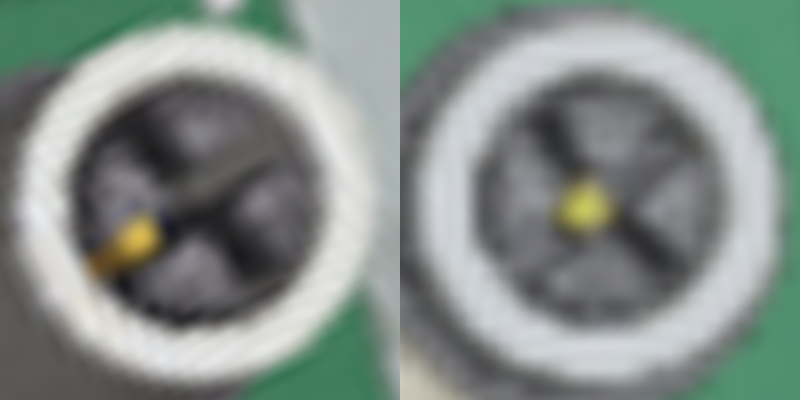

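The rectified views (5 px/mm) show the turret ring with one dark slot running (150,150)-(250,245) in the left view and (550,130)-(680,250) in the right, so roughly 45-50 deg. I'll fit it properly and grip the rotor now.

```bash
python3 - <<'E'
from sock import *
for n,f,c in(("scene","scene7.npz",(512.8,58.3)),("top","top6.npz",(515.9,58.9))):
    g=cv2.cvtColor(rectify(n,np.load(f)["p"],*c,95,30,4),cv2.COLOR_RGB2GRAY).astype(np.float32)
    for base in(48,138):
        P=[];W=[]
        for sgn in(0,180):
            for r in np.arange(8,19,1.):
                th=np.deg2rad(base+sgn+np.arange(-32,33)) ; x=r*np.cos(th); y=r*np.sin(th)
                q=cv2.remap(g,(120+4*x).astype(np.float32)[None],(120+4*y).astype(np.float32)[None],1)[0]
                w=np.clip(np.median(q)-10-q,0,None); 
                if w.sum()>0: P.append([(w*x).sum()/w.sum(),(w*y).sum()/w.sum()])
        P=np.array(P); v=np.linalg.svd(P-P.mean(0))[2][0]; print(n,base,np.rad2deg(np.arctan2(v[1],v[0]))%180,P.mean(0).round(1), np.abs((P-P.mean(0))@[-v[1],v[0]]).mean().round(2))
E
```

```text
scene 48 49.26705527856251 [-0.1  0.6] 0.13
scene 138 141.13333244824454 [1.2 2.8] 0.56
top 48 49.07938053773407 [ 0.6 -0.5] 0.37
top 138 135.81770921825657 [2.3 1.2] 1.09
```

To row units: 0.112 m is 0.1867, 0.09 m is 0.15.

>>> move_arm:
  motion:
    - [0,0,0,-0.001,-0.0017,0.05,0.085]
    - [0,0,0,-0.001,-0.0017,0.1,0.085]
    - [0,0,0,-0.001,-0.0017,0.15,0.085]
    - [0,0,0,-0.001,-0.0017,0.1867,0.085]
    - [0,0,0,-0.001,-0.0017,0.1867,0.06]
    - [0,0,0,-0.001,-0.0017,0.1867,0.03]
    - [0,0,0,-0.001,-0.0017,0.1867,0.0]
    - [0,0,0,-0.001,-0.0017,0.1867,0.0]
  grip_force: 80

```text
clock: 11.65
eef_pos: [437.1, 329.0, 60.1]
tcp_rot: [3.136, -0.003, 1.65]
contact_force: [1.4, -5.7, 18.3]
opening: 0.174
grasp_force: 98.2
```

Slot angle is 49.2° in both views. Lifting the rotor.

To row units: -0.14 m is -0.2333, -0.1 m is -0.1667.

>>> move_arm:
  motion:
    - [0,0,0,0,0,-0.0067,0.0]
    - [0,0,0,0,0,-0.02,0.0]
    - [0,0,0,0,0,-0.05,0.0]
    - [0,0,0,0,0,-0.1,0.0]
    - [0,0,0,0,0,-0.1667,0.0]
    - [0,0,0,0,0,-0.2333,0.0]
    - [0,0,0,0,0,-0.2333,0.0]
    - [0,0,0,0,0,-0.2333,0.0]

```text
clock: 12.65
eef_pos: [433.8, 327.1, 196.8]
tcp_rot: [-3.141, 0.0, 1.65]
contact_force: [-0.0, -1.1, -2.1]
opening: 0.172
grasp_force: 103.9
```

```bash
python3 - <<'E'
from h import *
s=sensors.sense(); print(s["clock"],s["eef_pos"],s["tcp_rot"],s["contact_force"],s["opening"],s["qpos"][5])
y=np.deg2rad(49.2)
print(y+np.pi/2,y+np.pi)
for yy in(y,y+np.pi/2): print(rel([514.4,58.7,s["eef_pos"][2]],yy))
E
```

```text
12.65 [433.77713989 327.10297974 196.82235481] [-3.14080422e+00  4.02041707e-04  1.64985867e+00] [-0.03392024 -1.07879081 -2.07121176] 0.17169001774597206 0.5641842183619827
2.4294983187761066 4.000294645571003
[-0.0006, 0.0007, 0.7912, -0.2739, 0.0592, 0.0001]
[-0.0009, 0.0001, -0.7796, -0.2739, 0.0592, 0.0001]
```

To row units: -0.274 m is -0.4567, -0.26 m is -0.4333, 0.791 rad is 0.2518.

>>> move_arm:
  motion:
    - [0,0,0.0382,-0.0667,0.015,0,0.0]
    - [0,0,0.0764,-0.1417,0.03,0,0.0]
    - [0,0,0.1146,-0.2167,0.0467,0,0.0]
    - [0,0,0.1528,-0.2917,0.0633,0,0.0]
    - [0,0,0.191,-0.3667,0.08,0,0.0]
    - [0,0,0.2292,-0.4333,0.095,0,0.0]
    - [0,0,0.2518,-0.4567,0.0983,0,0.0]
    - [0,0,0.2518,-0.4567,0.0983,0,0.0]

```text
clock: 13.65
eef_pos: [513.9, 58.1, 195.7]
tcp_rot: [-3.14, 0.002, 0.857]
contact_force: [-0.7, 0.9, -1.6]
opening: 0.175
grasp_force: 103.7
```

```bash
python3 - <<'E'
from h import *
s=sensors.sense(); print(s["clock"],s["eef_pos"],s["tcp_rot"],s["contact_force"],s["opening"])
print(rel([514.4,58.7,165],np.deg2rad(49.2)))
for n in C:
    p,d=grab_frame(n); np.savez(n+"8.npz",p=p,d=d)
p=np.load("scene8.npz")["p"]; X=cloud("scene",np.load("scene8.npz")["d"])
u,v=proj("scene",[514,59,130])[0].astype(int); print(u-40,v-40)
cv2.imwrite("pics/c8.png",cv2.resize(p[v-40:v+40,u-40:u+40,::-1],(560,560),interpolation=cv2.INTER_CUBIC))
E
```

```text
13.65 [513.93029704  58.07673862 195.73754959] [-3.13954625e+00  2.16185521e-03  8.57442031e-01] [-0.65572464  0.86267861 -1.608805  ] 0.1746203243771248
[-0.002, 0.0022, -0.0013, 0.0008, 0.0, 0.0307]
242 132
```

View pics/c8.png

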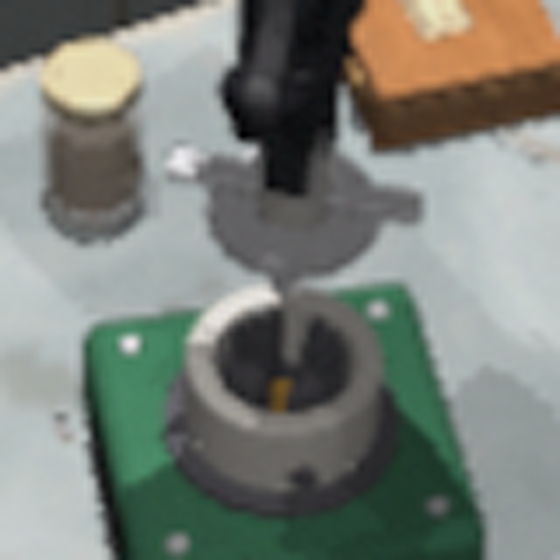

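The rotor hangs straight above the socket: collar centre at about (296,213), turret ring centre at about (286,360), stem tip near (295,355). I'll compare the collar with the socket in the same camera.

```bash
python3 - <<'E'
from sock import *
f=np.load("scene8.npz"); p,d=f["p"],f["d"]; X=cloud("scene",d); hsv=cv2.cvtColor(p,cv2.COLOR_RGB2HSV)
m=(np.hypot(X[...,0]-513,X[...,1]-58)<60)&(X[...,2]>160)&(X[...,2]<192)&(hsv[...,2]>60)
Q=X[m]; print(m.sum(),np.percentile(Q[:,2],[3,10,25,50,75,90,97]).round(1))
# collar outline: extreme left/right columns below blade, at collar plane
for z in(170,173,176):
    q=plane("scene",[(242+208/7-.4,132+212/7-.4),(242+383/7-.4,132+212/7-.4),(242+297/7-.4,132+276/7-.4)],z)
    print(z,q.round(1).tolist(),((q[0]+q[1])/2).round(1))
c=cv2.minEnclosingCircle(Q[Q[:,2]<177][:,:2].astype(np.float32)); print(c)
print("blade", [plane("scene",[(242+182/7-.4,132+160/7-.4),(242+415/7-.4,132+205/7-.4)],184).round(1).tolist()])
print("turret",center("scene",p,513,58))
E
```

```text
381 [172.4 174.6 176.2 178.4 186.9 188.9 190.5]
170 [[525.7, 83.6, 170.0], [499.6, 29.6, 170.0], [486.3, 69.8, 170.0]] [512.6  56.6 170. ]
173 [[523.2, 84.9, 173.0], [497.2, 31.1, 173.0], [484.0, 71.2, 173.0]] [510.2  58.  173. ]
176 [[520.7, 86.2, 176.0], [494.8, 32.6, 176.0], [481.7, 72.5, 176.0]] [507.8  59.4 176. ]
((508.9183044433594, 57.61160659790039), 31.26845359802246)
blade [[[539.6, 86.8, 184.0], [486.6, 25.2, 184.0]]]
turret (540.8386764526367, 64.60116195678711, 12.062442779541016, 41.08170700073242)
```

The sideways position agrees to under 0.5 mm. Lowering gently now.

To row units: 0.05 m is 0.0833, 0.048 m is 0.08.

>>> move_arm:
  motion:
    - [0,0,0,0.0013,0,0.02,0.0]
    - [0,0,0,0.0013,0,0.0417,0.0]
    - [0,0,0,0.0013,0,0.0617,0.0]
    - [0,0,0,0.0013,0,0.07,0.0]
    - [0,0,0,0.0013,0,0.0733,0.0]
    - [0,0,0,0.0013,0,0.0767,0.0]
    - [0,0,0,0.0013,0,0.08,0.0]
    - [0,0,0,0.0013,0,0.0833,0.0]

```text
clock: 14.75
eef_pos: [515.5, 59.6, 147.4]
tcp_rot: [3.141, -0.0, 0.859]
contact_force: [0.1, -0.2, -2.1]
opening: 0.176
grasp_force: 103.7
```

>>> move_arm:
  motion:
    - [0,0,0,0,0,0.0017,0.0]
    - [0,0,0,0,0,0.0033,0.0]
    - [0,0,0,0,0,0.005,0.0]
    - [0,0,0,0,0,0.0067,0.0]
    - [0,0,0,0,0,0.0067,0.0]

```text
clock: 15.38
eef_pos: [515.5, 59.6, 143.3]
tcp_rot: [3.141, -0.0, 0.859]
contact_force: [0.1, -0.5, -2.3]
opening: 0.174
grasp_force: 103.7
```

To row units: 0.004 m is 0.0067, 0.003 m is 0.005.

>>> move_arm:
  motion:
    - [0,0,0,0,0,0.0017,0.0]
    - [0,0,0,0,0,0.0033,0.0]
    - [0,0,0,0,0,0.005,0.0]
    - [0,0,0,0,0,0.0067,0.0]
    - [0,0,0,0,0,0.0067,0.0]

```text
clock: 16.0
eef_pos: [515.7, 59.5, 139.3]
tcp_rot: [3.141, -0.0, 0.859]
contact_force: [2.1, -2.7, -1.8]
opening: 0.176
grasp_force: 103.9
```

Only a sideways force, along +tool y, so the splines are in the slot. I'll shift with it and go on down.

To row units: 0.004 m is 0.0067, 0.002 m is 0.0033.

>>> move_arm:
  motion:
    - [0,0,0,0,0.0013,0,0.0]
    - [0,0,0,0,0.0013,0.0017,0.0]
    - [0,0,0,0,0.0013,0.0033,0.0]
    - [0,0,0,0,0.0013,0.0067,0.0]
    - [0,0,0,0,0.0013,0.0067,0.0]

```text
clock: 16.62
eef_pos: [515.7, 59.1, 135.0]
tcp_rot: [-3.141, 0.0, 0.859]
contact_force: [-0.1, 0.3, -2.1]
opening: 0.176
grasp_force: 103.7
```

To row units: 0.006 m is 0.01, 0.0045 m is 0.0075.

>>> move_arm:
  motion:
    - [0,0,0,0,0,0.0025,0.0]
    - [0,0,0,0,0,0.005,0.0]
    - [0,0,0,0,0,0.0075,0.0]
    - [0,0,0,0,0,0.01,0.0]
    - [0,0,0,0,0,0.01,0.0]

```text
clock: 17.25
eef_pos: [515.9, 59.1, 129.1]
tcp_rot: [-3.141, 0.0, 0.859]
contact_force: [0.2, -0.1, -2.1]
opening: 0.176
grasp_force: 103.7
```

To row units: 0.005 m is 0.0083, 0.004 m is 0.0067.

>>> move_arm:
  motion:
    - [0,0,0,0,0,0.0017,0.0]
    - [0,0,0,0,0,0.0033,0.0]
    - [0,0,0,0,0,0.0067,0.0]
    - [0,0,0,0,0,0.0083,0.0]
    - [0,0,0,0,0,0.0083,0.0]

```text
clock: 17.88
eef_pos: [516.1, 59.1, 124.4]
tcp_rot: [3.141, -0.0, 0.859]
contact_force: [-1.7, 0.1, 3.3]
opening: 0.176
grasp_force: 105.0
```

The spring pin has been met (about 5.4 N). About 9 mm remains.

>>> move_arm:
  motion:
    - [0,0,0,0,0,0.0017,0.0]
    - [0,0,0,0,0,0.0033,0.0]
    - [0,0,0,0,0,0.005,0.0]
    - [0,0,0,0,0,0.0067,0.0]
    - [0,0,0,0,0,0.0083,0.0]
    - [0,0,0,0,0,0.01,0.0]
    - [0,0,0,0,0,0.01,0.0]

```text
clock: 18.75
eef_pos: [516.2, 59.1, 119.2]
tcp_rot: [3.141, -0.0, 0.859]
contact_force: [-5.1, -1.5, 13.9]
opening: 0.178
grasp_force: 107.3
```

To row units: 0.002 m is 0.0033, -0.001 m is -0.0017.

>>> move_arm:
  motion:
    - [0,0,0,-0.0017,-0.0007,0,0.0]
    - [0,0,0,-0.0017,-0.0007,0.0017,0.0]
    - [0,0,0,-0.0017,-0.0007,0.0033,0.0]
    - [0,0,0,-0.0017,-0.0007,0.0033,0.0]

```text
clock: 19.25
eef_pos: [516.1, 59.0, 119.1]
tcp_rot: [3.14, -0.002, 0.859]
contact_force: [-10.1, -0.6, 35.1]
opening: 0.172
grasp_force: 111.1
```

It's a hard stop at TCP z 119, which is about where home should be. I'll check collar and blade heights by depth.

```bash
python3 - <<'E'
from sock import *
s=sensors.sense(); print(s["clock"],s["eef_pos"],s["tcp_rot"],s["contact_force"],s["wrist_torque"])
ref={"jar/bench":0}
for n in C:
    p,d=grab_frame(n); np.savez(n+"9.npz",p=p,d=d); X=cloud(n,d); hsv=cv2.cvtColor(p,cv2.COLOR_RGB2HSV)
    r=np.hypot(X[...,0]-514,X[...,1]-59)
    m=(r<36)&(X[...,2]>85)&(X[...,2]<125)&(hsv[...,2]>60)
    Q=X[m]; print(n,m.sum(),"hist",np.histogram(Q[:,2],np.arange(85,126,3))[0].tolist() if m.any() else "")
    g=(r>45)&(r<85)&(hsv[...,0]>50)&(hsv[...,0]<90)&(hsv[...,1]>80)&(X[...,2]>45); print(" housing z(56)",np.median(X[g][:,2]))
    if n=="scene":
        for lo,hi in((90,97),(97,105),(105,120)):
            q=X[(r<50)&(X[...,2]>lo)&(X[...,2]<hi)&(hsv[...,2]>60)&(hsv[...,1]<60)]
            if len(q)>5: print(lo,hi,len(q),np.c_[q.min(0),q.max(0)].round(0).tolist(),cv2.minEnclosingCircle(q[:,:2].astype(np.float32)), "plane",np.linalg.lstsq(np.c_[q[:,:2]-[514,59],np.ones(len(q))],q[:,2],rcond=None)[0].round(3))
    # cover & jars
    y=(np.hypot(X[...,0]-636,X[...,1]-198)<60)&(hsv[...,0]>20)&(hsv[...,0]<36)&(hsv[...,1]>150)&(X[...,2]>60); print(" cover",y.sum(),np.median(X[y],0).round(0) if y.any() else "")
E
```

```text
19.25 [516.06538028  58.95563127 119.09783371] [ 3.14028729e+00 -2.05717857e-03  8.58580582e-01] [-10.07652339  -0.5713729   35.10378452] [0.14398625 1.78478999 0.07862617]
scene 439 hist [13, 17, 48, 64, 86, 82, 12, 23, 45, 37, 3, 5, 4]
 housing z(56) 54.15296101761214
90 97 136 [[476.0, 548.0], [24.0, 94.0], [90.0, 97.0]] ((512.3197631835938, 56.85746383666992), 36.76866149902344) plane [ 4.0000e-03 -2.0000e-03  9.4075e+01]
97 105 179 [[479.0, 542.0], [29.0, 89.0], [97.0, 104.0]] ((509.9584045410156, 55.3599739074707), 33.3889274597168) plane [ 1.60000e-02 -7.00000e-03  1.00304e+02]
105 120 138 [[484.0, 544.0], [23.0, 95.0], [105.0, 119.0]] ((512.3950805664062, 59.219051361083984), 43.07923126220703) plane [ 1.900e-02 -5.000e-03  1.111e+02]
 cover 618 [624. 199.  94.]
top 44 hist [0, 0, 4, 4, 9, 8, 6, 0, 6, 5, 2, 0, 0]
 housing z(56) 56.374399596777835
 cover 328 [622. 199.  96.]
```

The collar top is 6.2 mm above the turret top, which is the collar's thickness, so the rotor is home. The cover still hangs at its place. I'll ease the push slightly and hold.

To row units: -0.0008 m is -0.0013.

>>> move_arm:
  motion:
    - [0,0,0,0,0,-0.0013,0.0]
    - [0,0,0,0,0,-0.0013,0.0]
    - [0,0,0,0,0,-0.0013,0.0]
    - [0,0,0,0,0,-0.0013,0.0]

```text
clock: 19.85
eef_pos: [516.0, 59.0, 119.1]
tcp_rot: [3.14, -0.002, 0.859]
contact_force: [-7.3, 0.3, 25.9]
opening: 0.177
grasp_force: 108.8
```

```bash
python3 - <<'E'
from sock import *
s=sensors.sense(); print(s["clock"],s["eef_pos"],s["tcp_rot"],s["contact_force"],s["grasp_force"])
for n in C:
    p,d=grab_frame(n); X=cloud(n,d); X0=cloud(n,np.load(n+"0.npz")["d"]); p0=np.load(n+"0.npz")["p"]
    r=np.hypot(X[...,0]-514,X[...,1]-59); hsv=cv2.cvtColor(p,cv2.COLOR_RGB2HSV)
    if n=="scene":
        for lo,hi in((90,97),(97,105)):
            q=X[(r<50)&(X[...,2]>lo)&(X[...,2]<hi)&(hsv[...,2]>60)&(hsv[...,1]<60)]; print(lo,len(q),np.median(q[:,2]))
    for k,uv in(("jar_pale",(398,230)),("jar_dark",(233,362)),("dish",(573,320))) if n=="scene" else (("jar_pale",(442,233)),("jar_dark",(274,306)),("dish",(537,366))):
        u,v=int(uv[0]*.64),int(uv[1]*.64); w=np.s_[v-5:v+6,u-5:u+6]
        print(n,k,np.nanmedian(np.linalg.norm(X[w]-X0[w],axis=2)).round(1),np.abs(p[w].astype(int)-p0[w]).mean().round(1))
E
```

```text
19.85 [516.04540995  58.98445906 119.11220074] [ 3.14033043e+00 -1.99497998e-03  8.58644913e-01] [-7.28410681  0.32054456 25.9216576 ] 108.8162093795836
90 125 93.86067497883596
97 186 100.01430271599662
scene jar_pale 3.4 16.8
scene jar_dark 2.1 9.9
scene dish 763.4 44.3
top jar_pale 2.2 2.4
top jar_dark 1.9 1.5
top dish 662.5 24.0
```

The rotor is home, pressed with about 26 N and held with a 109 N grip. The jars haven't moved. The dish is hidden behind the arm, but nothing came near it. Handing in.

```bash
python3 -c "
from rig import order; print(order.sign_off())"
```

```text
the job is handed in; nothing more can be done
None
```

I handed the job in at about 20 s of the 54 s: the yellow cover hangs on both prongs, and the rotor is home in the socket, still gripped and pressed down with about 26 N; both jars checked unmoved, the dish was hidden behind the arm at the end so not re-checked, and no verdict was returned.

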